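# Load a slotted ballast weight onto the plug press hanger

## Task

The seedling plug press needs its third ballast weight: slide the slotted weight lying on the white loading shelf sideways onto the hanger stem, so that it lies flat and centred on the two weights already there. Then turn it about the stem until its slot points at least 70 degrees away from the slot of each of the other two, and leave it. Do not turn the two lower weights by more than a little, and do not shove the jar and the tub on the shelf, or the things lying around, out of their places.

Things in the scene. Friction and masses are not known exactly. Their poses are not given: they have to be found in the camera images.
- press: fixed ballast hanger with loading shelf. Origin on the table under the stem, z up, shelf on the +y side of the stem. Round foot 100 mm across, top 16 mm above the table, carries two weights. White shelf, top 45 mm above the table: x -155 to 155, y 88 to 375 mm; its side wings reach nearer the foot (|x| over 55 mm: to y = 70; |x| over 85 mm: to y = 35).
- stem (a point): point on the stem's axis at the top of the two loaded weights, 44 mm above the table, axes of press. Stem 12 mm thick, upright; black cap on top 26 mm across, 90 to 98 mm above the table, so weights go on only from the side. Between shelf and loaded weights is a gap of 36 mm, which a weight pushed straight across bridges.
- weight: the weight to load: flat dark steel disc, 104 mm across, 14 mm thick, chamfered rims, about 0.6 kg, with a slot on one side and a tab on the other. Origin at the centre of its underside, z up, slot along its -y, tab along its +y. It starts flat on the white shelf, turned up to about 65 degrees either way from having its slot towards the stem.
- weight_mid (a point): centre of the weight to load, half-way up (7 mm above its underside), same axes as weight.
- weight_slot (a point): point in the middle of that weight's slot, 45 mm from its centre, half-way up. The slot is 16 mm wide, its mouth at the rim flared to about 33 mm; it ends square 8 mm past the centre, so the stem fits at the centre with 2 mm to spare.
- weight_tab (a point): middle of that weight's tab, 66 mm from its centre, half-way up: a flat lug opposite the slot, 20 mm wide, 14 mm thick like the disc, standing out 28 mm beyond the rim (its end is 80 mm from the centre).
- upper_mid (a point): centre, half-way up, of the upper of the two weights already on the stem (underside 30 mm, top 44 mm above the table). Same shape as weight, same axes: slot along its -y, tab along its +y. Loose, it can turn about the stem.
- upper_slot (a point): point in the upper loaded weight's slot, 45 mm from its centre.
- upper_tab (a point): point in the middle of the upper loaded weight's tab, 66 mm from its centre.
- lower_mid (a point): centre, half-way up, of the lower of the two weights on the stem (underside 16 mm above the table). Same shape and axes; its slot is hidden below the upper weight, but its tab shows, opposite the slot.
- lower_slot (a point): point in the lower loaded weight's slot, 45 mm from its centre.
- lower_tab (a point): point in the middle of the lower loaded weight's tab, 66 mm from its centre.
- jar_mid (a point): centre of a loose round amber jar with a white lid, 60 mm across, 48 mm high, standing on the shelf beside the way to the stem.
- tub_mid (a point): centre of a loose round black plastic tub, 60 mm across, 46 mm high, standing on the shelf on the other side of that way (jar and tub may change sides).
- spacer: bystander: plain steel ring without slot, 90 mm across, 18 mm thick, lying on the table beyond the foot. Origin under its centre.
- wedge: bystander: wooden block 90 x 45 x 30 mm on the table. Origin under its centre.
- brush: bystander: hand brush about 200 mm long lying on the table.
- scraper: bystander: flat scraper about 200 mm long lying on the table.

How it is judged:
On the way:
1. the weight sits on the stem: flat on the two others and centred (horizontal distance between weight_mid and stem below 0.007 m and z of weight_mid in the frame of stem between 0.004 and 0.01 m and angle between weight_mid's own z axis and vertical below 0.06 rad), for 0.2 s.
At the end, for the whole second after the job is handed in: the third weight lies flat on the other two (within 3 mm in height and about 3 degrees), its centre within 7 mm of the stem's axis, its slot at least 65 degrees round from the slots of both lower weights (which are still on the stem, within 8 mm), and it is at rest (all of step 1 and horizontal distance between weight_slot and lower_slot above 0.0484 m and horizontal distance between weight_slot and upper_slot above 0.0484 m and horizontal distance between each of lower_mid, upper_mid and stem below 0.008 m and linear speed of weight below 0.01 m/s); the robot touches nothing.
It fails at once if a lower weight was turned or dragged (its tab moved more than 25 mm) (distance of any of lower_tab, upper_tab from where it was at the start of the episode above 0.025 m).
It fails at once if the jar or the tub was shoved more than 30 mm or tipped (distance of any of jar_mid, tub_mid from where it was at the start of the episode above 0.03 m or angle between any of jar_mid, tub_mid's own z axis and vertical above 0.5 rad).
It fails at once if a bystander on the table was moved more than 40 mm (distance of any of spacer, wedge, brush, scraper from where it was at the start of the episode above 0.04 m).
It also fails if it takes over 50 s, if anything falls off the work surface, if the arm or the gripper's body presses on something with over 40 N, if the wrist force passes 120 N, or if a joint passes its speed limit or range.

## Robot

A 7-joint arm with a two-finger parallel gripper is mounted at the origin on the work surface. World frame = base frame: x ahead of the robot, y to its left, z up, the work surface at z = 0. Lengths are in m, angles in rad, forces in N, time in s.
With the tool pointing down it reaches from about 0.4 to 0.875 m from the base axis. Payload 19.3 kg.
Tool frame: the origin (TCP) lies at the very end of the fingers, on their centre line; the grasp point (between the pads) lies ctrl.grip_point_offset behind it (ctrl.grip_point_offset is the distance from the TCP to the grasp point, in m); z points along the fingers, y is the direction in which the jaws open and shut (so a half turn about z gives the same grasp; the last joint's range is limited). The gripper opens to 85 mm and grips with 20 to 120 N. Pads are 22 mm wide; open, the fingers measure 114 mm over their backs; the gripper's body (76 mm by 85 mm) begins 54 mm behind the grasp point. The pads swing forward as they close: fully open they stand 13 mm farther back than shut.
Start: joints at [1.118, 0.521, -0.036, 1.599, 0.021, 1.021, -0.113], TCP at [0.233, -0.58, 0.231] pointing down, gripper open.
Joint ranges: [-2.91, 2.91], [-0.3, 2.13], [-1.5, 1.42], [0.17, 2.43], [-1.26, 4.41], [0.16, 1.93], [-2.52, 2.52]. Speed limits (rad/s): [1.89, 1.89, 2.39, 2.39, 3.01, 3.01, 3.01].

## Interface

Orientations are given as a unit quaternion [w, x, y, z].
In Python, from bench import ctrl, eyes gives the robot as it stands.
- The arm moves only by the tool play_rows, never from a script. Its argument "rows" is a list of rows, each an object of numbers: "x", "y", "z": the shift along the tool's x, y, z normalised to -1 to 1, where 1 is 0.2 m; "yaw": the turn about the tool's z normalised to -1 to 1, where 1 is 1.5 rad. A call has 1 to 12 rows; each row is the pose to reach, as a shift and turn from the pose measured when the call began, along the tool's axes at that moment; what a row does not reach only later rows make up. A row lasts 1/8 s, in which the tool goes at most 62.5 mm and 10.7 degrees, less where a joint would pass 70% of its speed; a pose out of reach is approached as far as the arm can. A call with a number of a shift or a turn outside -1 to 1 is refused whole. A call with a gripper value outside its range is refused whole. "gripper" is the closure, from -1 (fully open) to 1 (shut), set as the call begins (left out, the last holds). The fingers move at their own pace and stop on an object; "force" is the grip in N (left out, the last holds). Time passes only in rows, so rows that repeat a pose let the fingers close. It gives the time, the measured TCP pose, the force and the opening at its end, in the units of the state.
- ctrl.get_state(): the state, without advancing time (a new reading comes with each control period).
- eyes.snapshot(name): name is "scene" or "top"; returns the picture (420x560x3 uint8, red, green, blue); there is no depth.
- eyes.get_calibration(name): a dict with "intrinsics" (3x3 intrinsics, pixels), "extrinsics" (4x4, takes a point from world to camera coordinates). Camera axes: x right, y down, z forward; pixel columns grow to the right and rows downward; lengths in m; the calibration is good to about 2 mm. A picture is of the moment at which its call begins. get_calibration takes no time and is no camera call.
- ctrl.job_done(): hands the job in, once; it reports no verdict.
The state is a dict: "time_s": time; "joints": joint angles; "joint_velocities": joint speeds; "tau": joint torques, N m; "eef_pos": TCP position; "tcp_rot": TCP orientation; "force": force on the tool from outside, world axes, zero at the start; "torque": the same for the moment, N m; "width": finger opening in m.
Only numpy, scipy, OpenCV 4.12 (cv2) and the standard library are available. Lean on these libraries where they do the work, as an engineer would, in place of code of your own. Each camera call takes 0.05 s, during which the arm holds its last target.

## Working session

There is one attempt and no reset: what is moved stays moved. The work goes in short steps, Python scripts to look and compute and a tool call to move; the robot and the scene stay as the last step left them, time stands still between calls to the robot, and variables do not carry over. Pictures are saved under pics/ and viewed, and the job is handed in when it is done.

Besides the shell and the picture viewer there is one more tool, called in YAML: its name, and indented under it one key for each argument. play_rows: Moves the arm, as the interface text tells. Scaled input: -1 to 1 covers 0.2 m each way for a shift and 1.5 rad each way for a turn. Its arguments: {"type":"object","properties":{"rows":{"type":"array"},"gripper":{"type":"number"},"force":{"type":"number"}},"required":["rows"]}

```bash
mkdir -p pics; ls; python3 - <<'E'
from bench import ctrl, eyes
import cv2
print(ctrl.get_state()); print(ctrl.grip_point_offset)
for n in("scene","top"):
    cv2.imwrite(f"pics/{n}0.png",eyes.snapshot(n)[:,:,::-1])
    print(eyes.get_calibration(n))
E
```

```text
pics
{'time_s': 0.0, 'joints': array([ 1.11779444,  0.52203346, -0.0362989 ,  1.60000817,  0.02116994,
        1.02107414, -0.11280869]), 'joint_velocities': array([-9.36335553e-04,  7.86810133e-05,  1.07424210e-03, -3.18160539e-04,
        8.42134475e-04,  1.67746748e-03, -9.65638221e-05]), 'tau': array([-3.13990540e-05, -9.27115417e+01,  1.98008180e+00, -3.69934309e+01,
        1.78733800e-02,  8.26185336e-03, -2.50937472e-05]), 'eef_pos': array([ 0.23328407, -0.57947002,  0.23071386]), 'tcp_rot': array([-5.51624998e-04,  9.81744152e-01,  1.90205401e-01, -1.42125434e-04]), 'force': array([ 0.22952337, -0.03991467,  0.57218883]), 'torque': array([-0.0664118 ,  0.04686871, -0.00440535]), 'width': 0.08543352942467045}
0.0187
{'intrinsics': array([[445.85003237,   0.        , 282.44358993],
       [  0.        , 445.85003237, 205.19997184],
       [  0.        ,   0.        ,   1.        ]]), 'extrinsics': array([[ 0.01295499,  0.99991087,  0.00322938, -0.01816913],
       [ 0.78784617, -0.00821856, -0.61581724, -0.3618465 ],
       [-0.6157358 ,  0.01052216, -0.78788242,  1.3681618 ],
       [ 0.        ,  0.        ,  0.        ,  1.        ]])}
{'intrinsics': array([[402.61388847,   0.        , 275.26895378],
       [  0.        , 402.61388847, 213.63725751],
       [  0.        ,   0.        ,   1.        ]]), 'extrinsics': array([[-2.33280513e-02, -9.99712802e-01, -5.48768481e-03,
         4.60183646e-02],
       [-9.70004367e-01,  2.39626840e-02, -2.41903531e-01,
         5.35665190e-01],
       [ 2.41965557e-01, -3.20059748e-04, -9.70284787e-01,
         1.00985871e+00],
       [ 0.00000000e+00,  0.00000000e+00,  0.00000000e+00,
         1.00000000e+00]])}
```

View pics/scene0.png

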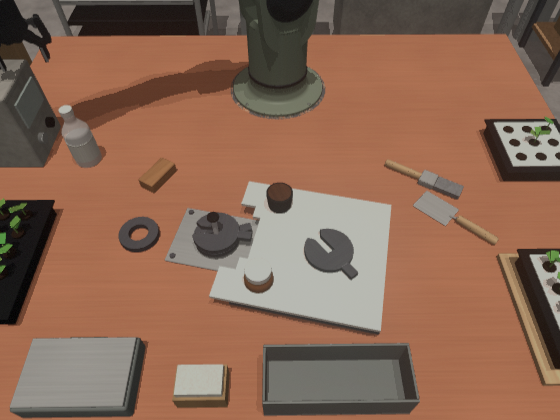

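View pics/top0.png

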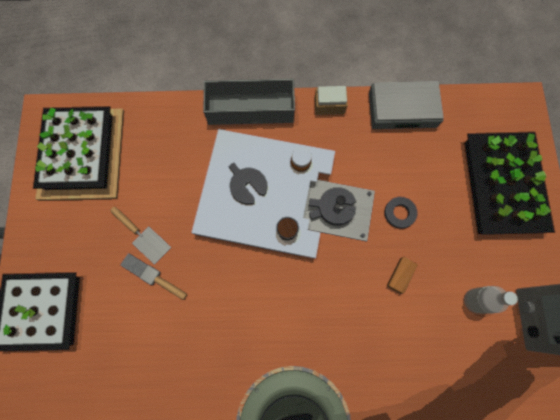

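The scene view shows the weight at about (329,250), the loaded stem at about (215,230), the tub at (280,196) and the jar at (258,272). In the top view the weight is at about (248,186). I'll zoom in on both.

```bash
python3 - <<'E'
import cv2
a=cv2.imread("pics/scene0.png")[170:310,150:400]; cv2.imwrite("pics/s0z.png",cv2.resize(a,None,fx=3.2,fy=3.2,interpolation=cv2.INTER_CUBIC))
a=cv2.imread("pics/top0.png")[125:265,190:390]; cv2.imwrite("pics/t0z.png",cv2.resize(a,None,fx=4,fy=4,interpolation=cv2.INTER_CUBIC))
E
```

```text
(no output)
```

View pics/s0z.png

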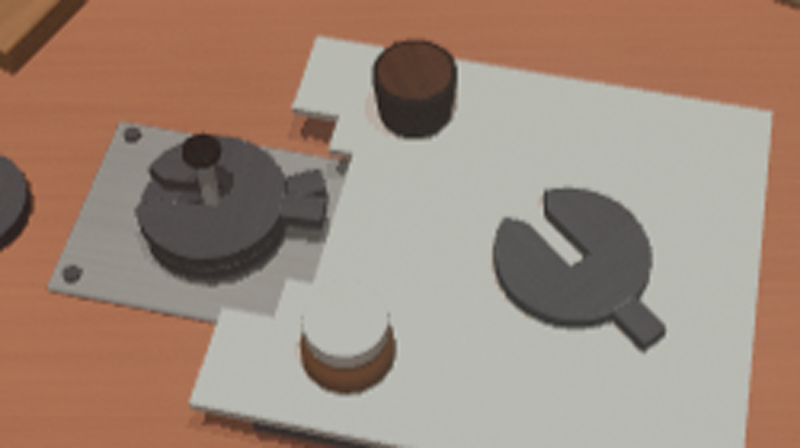

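View pics/t0z.png

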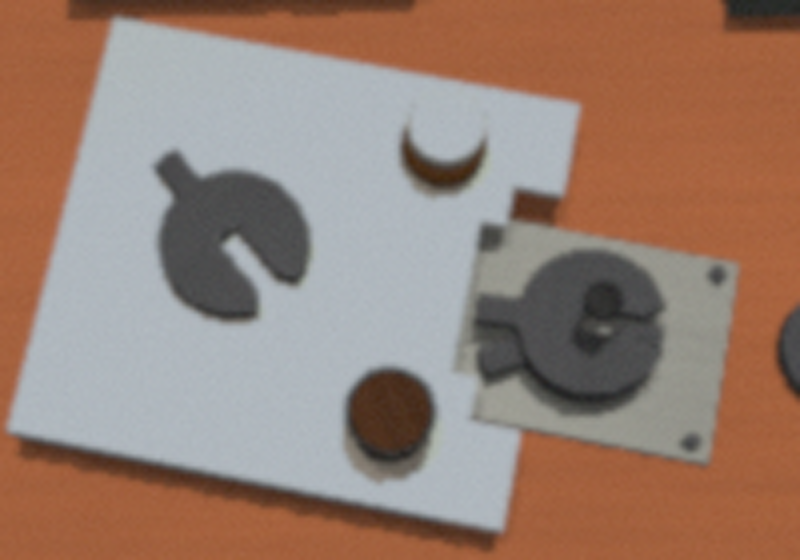

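```bash
cat > h.py <<'E'
import numpy as np, cv2
from bench import ctrl, eyes
from scipy.optimize import least_squares
C={n:eyes.get_calibration(n) for n in("scene","top")}
def cam(n):
    E=C[n]["extrinsics"]; return -E[:3,:3].T@E[:3,3]
def ray(n,uv,z):
    K=C[n]["intrinsics"];E=C[n]["extrinsics"];uv=np.atleast_2d(uv).astype(float)
    d=np.c_[(uv-[K[0,2],K[1,2]])/K[0,0],np.ones(len(uv))]@E[:3,:3]
    c=cam(n); return (c+d*((np.asarray(z)-c[2])/d[:,2])[:,None])[:,:2]
def proj(n,P):
    K=C[n]["intrinsics"];E=C[n]["extrinsics"];p=np.atleast_2d(P)@E[:3,:3].T+E[:3,3];p=p@K.T
    return p[:,:2]/p[:,2:]
def tri(uvs,uvt):
    A=[];b=[]
    for n,uv in(("scene",uvs),("top",uvt)):
        c=cam(n);q=np.r_[ray(n,uv,0.)[0],0.];d=q-c;d/=np.linalg.norm(d);M=np.eye(3)-np.outer(d,d);A.append(M);b.append(M@c)
    return np.linalg.lstsq(np.vstack(A),np.hstack(b),rcond=None)[0]
def snap(n,f=None):
    im=eyes.snapshot(n)[:,:,::-1].copy()
    if f: cv2.imwrite("pics/%s.png"%f,im)
    return im
def zoom(im,x0,y0,x1,y1,f,s): cv2.imwrite("pics/%s.png"%f,cv2.resize(im[y0:y1,x0:x1],None,fx=s,fy=s,interpolation=cv2.INTER_CUBIC))
def disc(n,pix,c0,zt,zb,r=0.052):
    """fixed-radius circle through silhouette pixels (top rim on far side, bottom rim on near side)"""
    c=np.array(c0,float)
    for _ in range(6):
        pt=ray(n,pix,zt);pb=ray(n,pix,zb);v=cam(n)[:2]-c
        far=((pt-c)@v)<0
        P=np.where(far[:,None],pt,pb)
        R=np.hypot(*(P-c).T);ok=abs(R-r)<0.006
        s=least_squares(lambda q:np.hypot(*(P[ok]-q).T)-r,c,loss="soft_l1",f_scale=0.001);c=s.x
    return c,ok.sum(),np.sqrt(np.mean(s.fun**2))
E
python3 - <<'E'
from h import *
for n,box,seed in(("scene",(295,215,370,290),(329,250)),("top",(220,155,275,212),(248,186))):
    im=cv2.imread(f"pics/{n}0.png");g=im.max(2)
    m=np.zeros_like(g);x0,y0,x1,y1=box;m[y0:y1,x0:x1]=(g[y0:y1,x0:x1]<130)*255
    k=max(cv2.findContours(m,cv2.RETR_EXTERNAL,cv2.CHAIN_APPROX_NONE)[0],key=cv2.contourArea)[:,0]
    c,N,e=disc(n,k,ray(n,seed,.059)[0],.059,.045)
    P=ray(n,k,.059);d=P-c;R=np.hypot(*d.T)
    far=d[R>.060].mean(0); print(n,"weight",c,N,e,"tabdir deg",np.degrees(np.arctan2(far[1],far[0])),R.max())
    # cap centre & shelf corners
    for nm,box,f in(("cap",(200,205,230,222) if n=="scene" else (330,190,350,206),lambda b:b.max(2)<60),):
        x0,y0,x1,y1=box;ys,xs=np.nonzero(f(im[y0:y1,x0:x1]));print(nm,xs.mean()+x0,ys.mean()+y0,len(xs))
    w=((im.min(2)>150)&(im.max(2)-im.min(2)<40)).astype(np.uint8)*255
    k=max(cv2.findContours(w,cv2.RETR_EXTERNAL,cv2.CHAIN_APPROX_NONE)[0],key=cv2.contourArea)
    ap=cv2.approxPolyDP(k,3,True)[:,0];print(np.c_[ap,ray(n,ap,.045).round(4)])
E
```

```text
scene weight [0.62138368 0.10724175] 121 0.0021667779202879196 tabdir deg 34.452858648486654 0.08352498260493954
cap 212.6039603960396 216.85148514851485 101
[[ 2.490e+02  1.820e+02  4.230e-01 -6.780e-02]
 [ 2.420e+02  2.030e+02  4.871e-01 -8.190e-02]
 [ 2.550e+02  2.050e+02  4.933e-01 -5.170e-02]
 [ 2.530e+02  2.150e+02  5.221e-01 -5.550e-02]
 [ 2.600e+02  2.170e+02  5.279e-01 -3.950e-02]
 [ 2.480e+02  2.570e+02  6.328e-01 -6.300e-02]
 [ 2.390e+02  2.570e+02  6.326e-01 -8.200e-02]
 [ 2.350e+02  2.690e+02  6.614e-01 -8.890e-02]
 [ 2.190e+02  2.660e+02  6.539e-01 -1.226e-01]
 [ 2.100e+02  2.950e+02  7.200e-01 -1.356e-01]
 [ 3.800e+02  3.300e+02  7.965e-01  1.925e-01]
 [ 3.900e+02  2.050e+02  4.966e-01  2.600e-01]
 [ 2.930e+02  1.890e+02  4.460e-01  3.730e-02]
 [ 2.920e+02  2.070e+02  5.001e-01  3.350e-02]
 [ 2.840e+02  2.140e+02  5.200e-01  1.480e-02]
 [ 2.740e+02  2.140e+02  5.197e-01 -7.900e-03]
 [ 2.650e+02  1.970e+02  4.698e-01 -2.890e-02]
 [ 2.690e+02  1.850e+02  4.330e-01 -1.970e-02]]
top weight [0.62008062 0.1064438 ] 95 0.0019235395685777757 tabdir deg 37.14977864077978 0.0791974404220406
cap 340.8791208791209 200.52747252747253 91
[[ 2.190e+02  1.300e+02  7.937e-01  1.892e-01]
 [ 1.920e+02  2.310e+02  4.991e-01  2.590e-01]
 [ 3.150e+02  2.560e+02  4.234e-01 -6.960e-02]
 [ 3.190e+02  2.330e+02  4.852e-01 -8.330e-02]
 [ 3.080e+02  2.300e+02  4.942e-01 -5.400e-02]
 [ 3.090e+02  2.200e+02  5.218e-01 -5.790e-02]
 [ 3.030e+02  2.170e+02  5.305e-01 -4.200e-02]
 [ 3.080e+02  1.820e+02  6.302e-01 -5.990e-02]
 [ 3.160e+02  1.800e+02  6.354e-01 -8.240e-02]
 [ 3.180e+02  1.710e+02  6.618e-01 -8.920e-02]
 [ 3.300e+02  1.720e+02  6.580e-01 -1.226e-01]
 [ 3.340e+02  1.520e+02  7.175e-01 -1.373e-01]]
```

```bash
python3 - <<'E'
from h import *
print("cap",tri((212.6,216.9),(340.9,200.5)), ray("scene",(212.6,216.9),.097),ray("top",(340.9,200.5),.097))
s=lambda x,y:(150+x/3.2,170+y/3.2); t=lambda x,y:(190+x/4,125+y/4)
# zoom-image reads (lids, tab ends)
for nm,a,b,z in(("tub top",(415,72),(390,410),.091),("jar top",(344,325),(445,135),.093)):
    print(nm,ray("scene",s(*a),z),ray("top",t(*b),z))
for nm,a,b,z in(("upper tab end",(326,205),(474,310),.044),("lower tab end",(324,180),(488,372),.030),("upper mouth",(142,197),(660,322),.044)):
    print(nm,ray("scene",s(*a),z),ray("top",t(*b),z))
print(proj("top",[[.563,-.138,.044],[.563,-.138,.097],[.563,-.138,.03]]),proj("scene",[[.563,-.138,.044],[.563,-.138,.097]]))
E
python3 - <<'E'
import cv2
a=cv2.imread("pics/scene0.png")[205:260,185:265]; cv2.imwrite("pics/s0y.png",cv2.resize(cv2.convertScaleAbs(a,alpha=1.8),None,fx=9,fy=9,interpolation=cv2.INTER_CUBIC))
a=cv2.imread("pics/top0.png")[180:235,300:375]; cv2.imwrite("pics/t0y.png",cv2.resize(cv2.convertScaleAbs(a,alpha=1.8),None,fx=10,fy=10,interpolation=cv2.INTER_CUBIC))
E
```

```text
cap [ 0.56129846 -0.13891416  0.09206653] [[ 0.56506412 -0.13710062]] [[ 0.55996981 -0.13898835]]
tub top [[0.49460607 0.00533608]] [[0.49265158 0.00240952]]
jar top [[ 0.69524822 -0.03961243]] [[ 0.68042751 -0.0403459 ]]
upper tab end [[ 0.57358983 -0.05658089]] [[ 0.57132833 -0.05880795]]
lower tab end [[ 0.54262656 -0.05961159]] [[ 0.530684   -0.06773755]]
upper mouth [[ 0.56556309 -0.18355223]] [[ 0.55964419 -0.18569156]]
[[337.51752228 204.73514224]
 [340.44908553 199.39332096]
 [336.78821465 206.06406836]] [[215.15274509 230.42439558]
 [212.25582905 216.11949191]]
```

View pics/s0y.png

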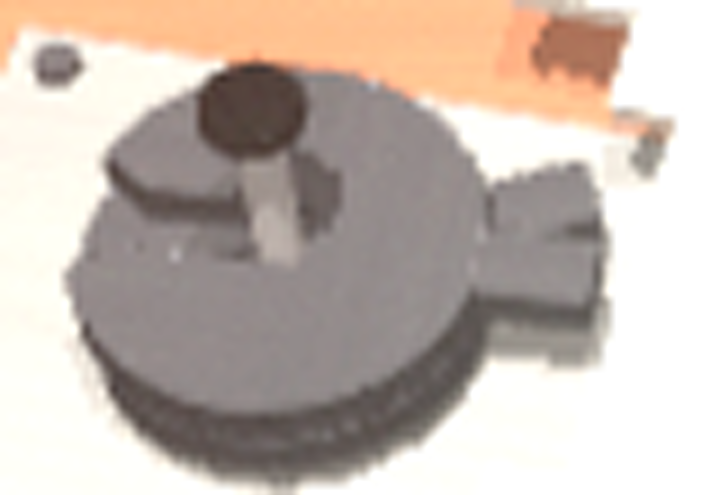

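View pics/t0y.png

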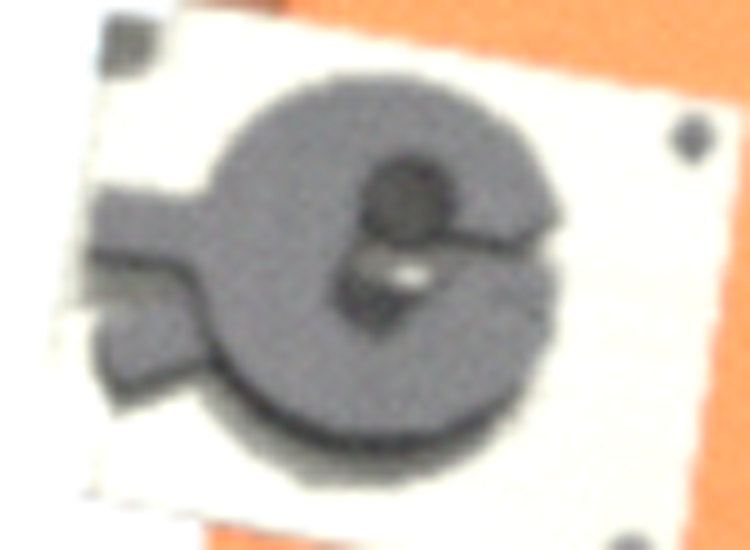

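```bash
cat >> h.py <<'E'
def pose():
    s=ctrl.get_state();w,x,y,z=s["tcp_rot"]
    from scipy.spatial.transform import Rotation as R
    return s,np.array(s["eef_pos"]),R.from_quat([x,y,z,w]).as_matrix()
def rows(targets):
    """targets: world x,y,z,heading(deg of tool x)"""
    s,p,M=pose();h=np.degrees(np.arctan2(M[1,0],M[0,0]))
    for t in targets:
        d=M.T@(np.array(t[:3])-p);dy=-((t[3]-h+180)%360-180)
        print([round(float(q),3) for q in d/.2],round(np.radians(dy)/1.5,3))
    print("at",s["time_s"],p.round(4),"head",round(h,2),"F",np.round(s["force"],1),"w",round(s["width"],4),"j",np.round(s["joints"],2),"tilt",M[:,2].round(4))
E
python3 -c "
from h import *
rows([(.674,.146,.15,36),(.6741,.1456,.08,36)])"
```

```text
[3.399, -2.542, 0.406] -0.164
[3.399, -2.539, 0.756] -0.164
at 0.1 [ 0.2333 -0.5795  0.2308] head 21.93 F [-0.2 -0.3 -0. ] w 0.0853 j [ 1.12  0.52 -0.04  1.6   0.02  1.02 -0.11] tilt [-4.e-04  9.e-04 -1.e+00]
```

play_rows:
  rows:
    - {"x":0.28,"y":-0.21}
    - {"x":0.57,"y":-0.42}
    - {"x":0.85,"y":-0.635}
    - {"x":0.9,"y":-0.67}
    - {"x":0.9,"y":-0.67}
  gripper: -0.3

```text
validation failed for argument at $.ro...
```

play_rows:
  rows:
    - {"x":0.28,"y":-0.21}
    - {"x":0.57,"y":-0.42}
    - {"x":0.85,"y":-0.635}
    - {"x":0.9,"y":-0.67}
    - {"x":0.9,"y":-0.67}

```text
validation failed for argument at $.ro...
```

```bash
python3 -c "
from h import *
rows([(.674,.146,.15,36),(.6741,.1456,.08,36)])"
```

```text
[3.399, -2.542, 0.406] -0.164
[3.399, -2.539, 0.756] -0.164
at 0.1 [ 0.2333 -0.5795  0.2308] head 21.93 F [-0.2 -0.3 -0. ] w 0.0853 j [ 1.12  0.52 -0.04  1.6   0.02  1.02 -0.11] tilt [-4.e-04  9.e-04 -1.e+00]
```

Each row probably needs all four keys.

play_rows:
  rows:
    - {"x":0.28,"y":-0.21,"z":0,"yaw":0}
    - {"x":0.57,"y":-0.42,"z":0,"yaw":0}
    - {"x":0.85,"y":-0.635,"z":0,"yaw":0}
    - {"x":0.9,"y":-0.67,"z":0,"yaw":0}
    - {"x":0.9,"y":-0.67,"z":0,"yaw":0}
  gripper: -0.3

```text
time_s: 0.72
eef_pos: [0.3518, -0.3857, 0.2309]
tcp_rot: [-0.001, 0.981, 0.192, 0.0]
force: [-0.1, -0.4, 0.5]
width: 0.0556
```

play_rows:
  rows:
    - {"x":0.3,"y":-0.23,"z":0,"yaw":0}
    - {"x":0.6,"y":-0.45,"z":0,"yaw":0}
    - {"x":0.9,"y":-0.67,"z":0,"yaw":0}
    - {"x":1,"y":-0.75,"z":0,"yaw":0}
    - {"x":1,"y":-0.75,"z":0,"yaw":0}
    - {"x":1,"y":-0.75,"z":0,"yaw":0}

```text
time_s: 1.48
eef_pos: [0.4801, -0.1721, 0.231]
tcp_rot: [-0.001, 0.981, 0.192, -0.0]
force: [-0.7, -0.7, -0.8]
width: 0.0554
```

play_rows:
  rows:
    - {"x":0.3,"y":-0.23,"z":0,"yaw":0}
    - {"x":0.6,"y":-0.45,"z":0,"yaw":0}
    - {"x":0.8,"y":-0.6,"z":0,"yaw":0}
    - {"x":0.8,"y":-0.6,"z":0,"yaw":0}
    - {"x":0.8,"y":-0.6,"z":0,"yaw":0}

```text
time_s: 2.1
eef_pos: [0.583, -0.0021, 0.2308]
tcp_rot: [-0.0, 0.981, 0.192, -0.001]
force: [-0.3, -0.8, 0.5]
width: 0.0555
```

```bash
python3 -c "
from h import *
rows([(.674,.146,.15,36),(.6741,.1456,.08,36)])"
```

```text
[0.701, -0.514, 0.404] -0.162
[0.701, -0.512, 0.754] -0.162
at 2.1 [ 0.583  -0.0021  0.2308] head 22.09 F [-0.3 -0.8  0.5] w 0.0555 j [ 0.07  0.46 -0.23  1.71  0.12  0.99 -1.39] tilt [-1.5e-03  7.0e-04 -1.0e+00]
```

play_rows:
  rows:
    - {"x":0.25,"y":-0.18,"z":0.1,"yaw":-0.05}
    - {"x":0.5,"y":-0.36,"z":0.25,"yaw":-0.1}
    - {"x":0.7,"y":-0.513,"z":0.4,"yaw":-0.162}
    - {"x":0.7,"y":-0.513,"z":0.6,"yaw":-0.162}
    - {"x":0.7,"y":-0.513,"z":0.6,"yaw":-0.162}
    - {"x":0.7,"y":-0.513,"z":0.6,"yaw":-0.162}

```text
time_s: 2.85
eef_pos: [0.6747, 0.1433, 0.1126]
tcp_rot: [-0.0, 0.951, 0.308, 0.0]
force: [1.0, -0.1, 0.4]
width: 0.0556
```

```bash
python3 -c "
from h import *
rows([(.6741,.1456,.08,36),(.6741,.1456,.049,36)])
zoom(snap('scene'),270,190,420,310,'s1',5)
zoom(snap('top'),190,120,320,220,'t1',6)
"
```

```text
[0.004, -0.011, 0.163] -0.002
[0.004, -0.011, 0.318] -0.002
at 2.85 [0.6747 0.1433 0.1126] head 35.85 F [ 1.  -0.1  0.4] w 0.0556 j [-0.13  0.76 -0.27  1.5   0.23  0.92 -1.41] tilt [ 1.e-04  1.e-04 -1.e+00]
```

View pics/s1.png

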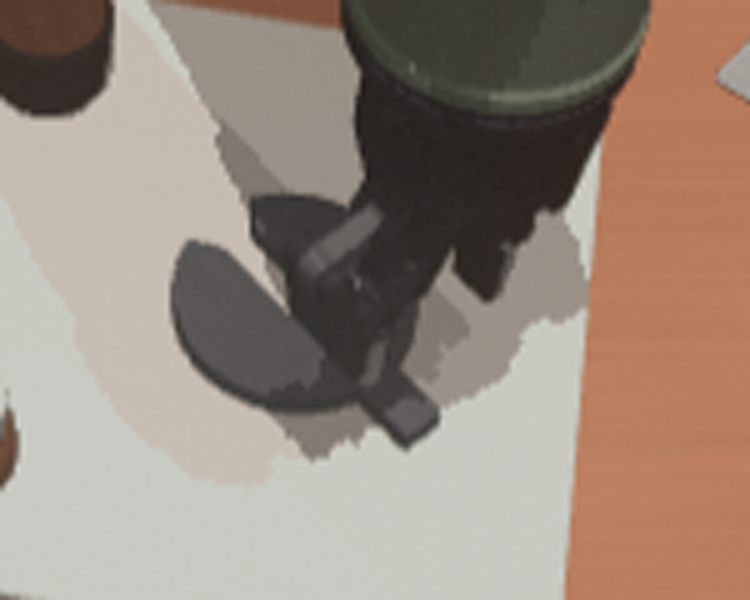

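View pics/t1.png

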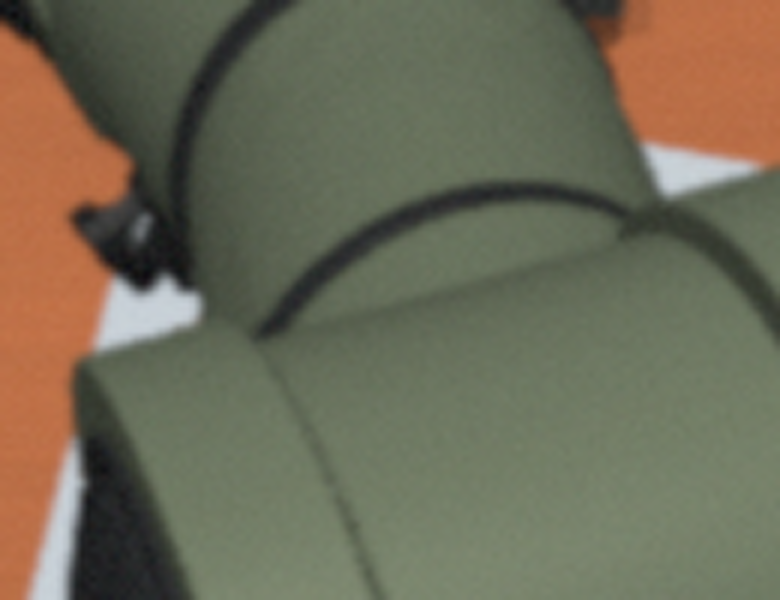

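The wrist hides most of the top view. In the scene view the fingers straddle the tab at about (385,395) in the zoom. I'll descend.

play_rows:
  rows:
    - {"x":0.015,"y":-0.011,"z":0.1,"yaw":0}
    - {"x":0.019,"y":-0.011,"z":0.2,"yaw":0}
    - {"x":0.019,"y":-0.011,"z":0.28,"yaw":0}
    - {"x":0.019,"y":-0.011,"z":0.328,"yaw":0}
    - {"x":0.019,"y":-0.011,"z":0.328,"yaw":0}
    - {"x":0.019,"y":-0.011,"z":0.328,"yaw":0}

```text
time_s: 3.7
eef_pos: [0.6771, 0.1484, 0.048]
tcp_rot: [-0.0, 0.951, 0.308, 0.001]
force: [0.2, 0.1, 0.1]
width: 0.0556
```

play_rows:
  rows:
    - {"x":0,"y":0,"z":0,"yaw":0}
    - {"x":0,"y":0,"z":0,"yaw":0}
    - {"x":0,"y":0,"z":0,"yaw":0}
    - {"x":0,"y":0,"z":0,"yaw":0}
    - {"x":0,"y":0,"z":0,"yaw":0}
  gripper: 1
  force: 50

```text
time_s: 4.32
eef_pos: [0.6777, 0.1483, 0.0488]
tcp_rot: [0.0, 0.951, 0.308, 0.002]
force: [0.5, -0.9, 7.1]
width: 0.0186
```

```bash
python3 -c "
from h import *
rows([(.6765,.1474,.047,36)])
zoom(snap('scene'),270,190,420,310,'s2',5)
"
```

```text
[-0.007, 0.0, 0.009] -0.001
at 4.325 [0.6777 0.1483 0.0488] head 35.89 F [ 0.5 -0.9  7.1] w 0.0186 j [-0.15  0.85 -0.25  1.51  0.26  0.81 -1.44] tilt [ 0.0033  0.001  -1.    ]
```

View pics/s2.png

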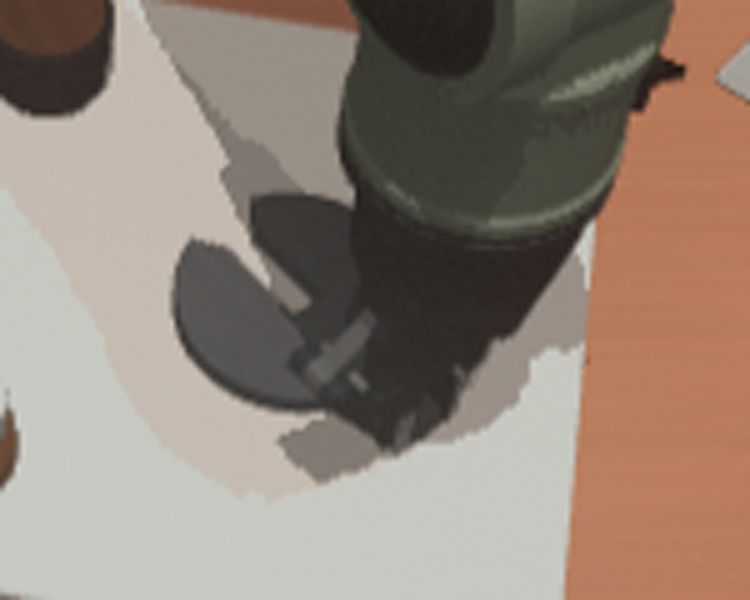

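```bash
cat >> h.py <<'E'
S=np.array([.5625,-.138]);A=77.05;RG=.0705
def wt(t,h,z,lat=0,off=0.):
    """weight centre at distance t from the stem along press y, lat along press x, tab heading h"""
    a=np.radians(A);u=np.array([np.cos(a),np.sin(a)]);v=np.array([u[1],-u[0]]);c=S+t*u+lat*v
    k=np.radians(h-off);return (*(c+RG*np.array([np.cos(k),np.sin(k)])),z,h)
E
python3 -c "
from h import *
rows([wt(.2516,36,.0495,.002)]+[wt(.25-.002*i,36+41*i/8,.0495,.002) for i in range(1,9)])
"
```

```text
[0.001, 0.001, -0.004] -0.001
[-0.014, -0.018, -0.004] -0.061
[-0.026, -0.043, -0.004] -0.12
[-0.041, -0.067, -0.004] -0.18
[-0.058, -0.091, -0.004] -0.24
[-0.078, -0.113, -0.004] -0.299
[-0.1, -0.134, -0.004] -0.359
[-0.125, -0.154, -0.004] -0.419
[-0.152, -0.172, -0.004] -0.478
at 4.375 [0.6776 0.1483 0.0487] head 35.89 F [-0.5 -0.5  5.9] w 0.0189 j [-0.15  0.85 -0.25  1.51  0.26  0.81 -1.44] tilt [ 0.0032  0.001  -1.    ]
```

play_rows:
  rows:
    - {"x":0,"y":0,"z":-0.005,"yaw":0}
    - {"x":-0.014,"y":-0.018,"z":-0.005,"yaw":-0.061}
    - {"x":-0.026,"y":-0.043,"z":-0.005,"yaw":-0.12}
    - {"x":-0.041,"y":-0.067,"z":-0.005,"yaw":-0.18}
    - {"x":-0.058,"y":-0.091,"z":-0.005,"yaw":-0.24}
    - {"x":-0.078,"y":-0.113,"z":-0.005,"yaw":-0.3}
    - {"x":-0.1,"y":-0.134,"z":-0.005,"yaw":-0.36}
    - {"x":-0.125,"y":-0.154,"z":-0.005,"yaw":-0.42}
    - {"x":-0.152,"y":-0.172,"z":-0.005,"yaw":-0.478}
    - {"x":-0.152,"y":-0.172,"z":-0.005,"yaw":-0.478}
    - {"x":-0.152,"y":-0.172,"z":-0.005,"yaw":-0.478}

```text
time_s: 5.75
eef_pos: [0.6329, 0.1582, 0.0495]
tcp_rot: [0.001, 0.783, 0.621, 0.001]
force: [-1.6, -1.0, -4.0]
width: 0.0183
```

```bash
python3 -c "
from h import *
rows([wt(.234,77,.0495,.002)])
zoom(snap('scene','s3f'),240,170,400,300,'s3',5)
zoom(snap('top','t3f'),190,120,320,220,'t3',6)
"
```

```text
[0.001, -0.001, -0.0] -0.002
at 5.75 [0.6329 0.1582 0.0495] head 76.84 F [-1.6 -1.  -4. ] w 0.0183 j [-0.06  0.81 -0.42  1.63  0.43  0.79 -0.91] tilt [ 2.8e-03  7.0e-04 -1.0e+00]
```

View pics/s3.png

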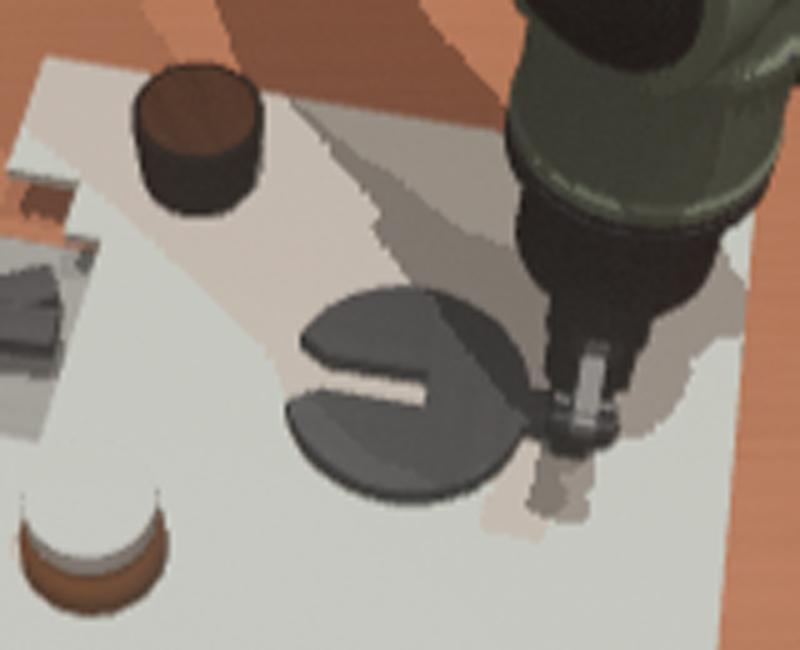

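View pics/t3.png

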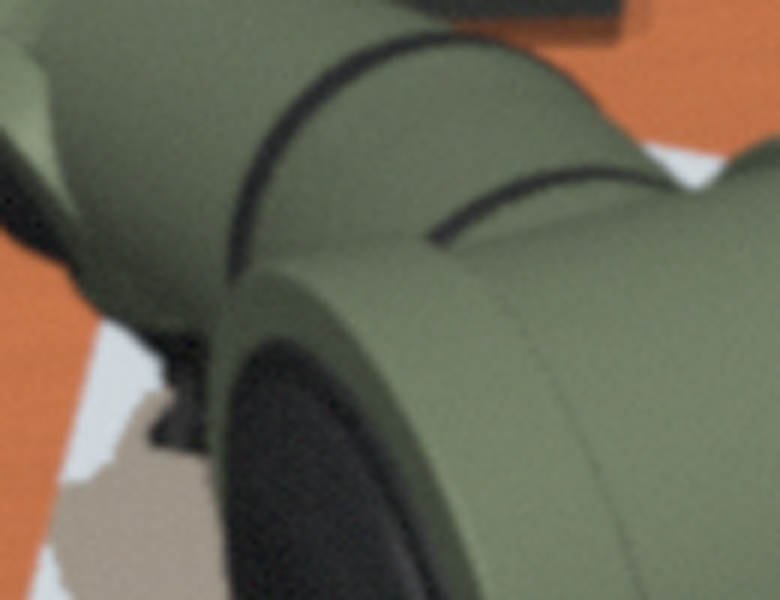

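```bash
cat >> h.py <<'E'
def wmeas(im,box,seed,zt=.0595,thr=125,n="scene"):
    g=im.max(2);m=np.zeros_like(g);x0,y0,x1,y1=box;m[y0:y1,x0:x1]=(g[y0:y1,x0:x1]<thr)*255
    k=max(cv2.findContours(m,cv2.RETR_EXTERNAL,cv2.CHAIN_APPROX_NONE)[0],key=cv2.contourArea)[:,0]
    k=k[(k[:,0]>x0)&(k[:,0]<x1-1)&(k[:,1]>y0)&(k[:,1]<y1-1)]
    return disc(n,k,ray(n,seed,zt)[0],zt,zt-.014)
E
python3 -c "
from h import *
im=cv2.imread('pics/s3f.png')
c,N,e=wmeas(im,(290,220,346,275),(322,249));print(c,N,e)
_,p,M=pose();d=p[:2]-c;print('R',np.hypot(*d),np.degrees(np.arctan2(d[1],d[0])))
f=lambda x,y:ray('scene',(240+x/5,170+y/5),.0595)[0]
a=(f(427,374)+f(424,405))/2;b=(f(335,362)+f(325,388))/2;print(a,b,np.degrees(np.arctan2(*(a-b)[::-1])), 'end-c',a-c)
a=np.radians(A);u=np.array([np.cos(a),np.sin(a)]);print('t,lat',(c-S)@u,(c-S)@[u[1],-u[0]])
q=(b-S);print('mouth lat',q@[u[1],-u[0]])
"
```

```text
[0.6158327  0.09260918] 110 0.002183889463173149
R 0.06774422712128735 75.44848702989837
[0.62105321 0.09987044] [0.61337666 0.0599336 ] 79.11947950521726 end-c [0.00522051 0.00726126]
t,lat 0.23669575916228972 0.00029656147722224646
mouth lat 0.005225614396183775
```

```bash
python3 -c "
from h import *
rows([wt(.234-.0133*i,77,.0495,.001) for i in range(1,13)])
"
```

```text
[-0.066, -0.005, -0.0] -0.001
[-0.133, -0.005, -0.0] -0.001
[-0.199, -0.005, -0.0] -0.001
[-0.266, -0.005, -0.001] -0.001
[-0.332, -0.005, -0.001] -0.001
[-0.399, -0.004, -0.001] -0.001
[-0.465, -0.004, -0.001] -0.001
[-0.532, -0.004, -0.001] -0.001
[-0.598, -0.004, -0.001] -0.001
[-0.665, -0.004, -0.001] -0.001
[-0.731, -0.004, -0.001] -0.001
[-0.798, -0.003, -0.001] -0.001
at 5.85 [0.6329 0.1582 0.0495] head 76.88 F [-1.  -1.2 -5.1] w 0.0188 j [-0.06  0.81 -0.42  1.63  0.44  0.79 -0.91] tilt [ 2.8e-03  6.0e-04 -1.0e+00]
```

play_rows:
  rows:
    - {"x":-0.066,"y":-0.005,"z":0,"yaw":0}
    - {"x":-0.133,"y":-0.005,"z":0,"yaw":0}
    - {"x":-0.2,"y":-0.005,"z":0,"yaw":0}
    - {"x":-0.266,"y":-0.005,"z":0,"yaw":0}
    - {"x":-0.332,"y":-0.005,"z":0,"yaw":0}
    - {"x":-0.4,"y":-0.004,"z":0,"yaw":0}
    - {"x":-0.465,"y":-0.004,"z":0,"yaw":0}
    - {"x":-0.532,"y":-0.004,"z":0,"yaw":0}
    - {"x":-0.6,"y":-0.004,"z":0,"yaw":0}
    - {"x":-0.665,"y":-0.004,"z":0,"yaw":0}
    - {"x":-0.73,"y":-0.004,"z":0,"yaw":0}
    - {"x":-0.75,"y":-0.004,"z":0,"yaw":0}

```text
time_s: 7.35
eef_pos: [0.5979, 0.0112, 0.0493]
tcp_rot: [0.001, 0.784, 0.621, 0.001]
force: [1.0, 2.1, -2.5]
width: 0.0186
```

```bash
python3 -c "
from h import *
rows([wt(.074-.008*i,77,.0495,.001) for i in range(0,10)])
zoom(snap('scene','s4f'),185,170,335,290,'s4',5)
zoom(snap('top','t4f'),260,140,390,240,'t4',6)
"
```

```text
[-0.044, -0.0, -0.001] -0.002
[-0.084, 0.0, -0.001] -0.002
[-0.124, 0.0, -0.001] -0.002
[-0.164, 0.0, -0.001] -0.002
[-0.204, 0.001, -0.001] -0.002
[-0.244, 0.001, -0.001] -0.002
[-0.284, 0.001, -0.001] -0.002
[-0.324, 0.001, -0.001] -0.002
[-0.364, 0.001, -0.001] -0.002
[-0.404, 0.001, -0.001] -0.002
at 7.35 [0.5979 0.0112 0.0493] head 76.83 F [ 1.   2.1 -2.5] w 0.0186 j [ 0.18  0.75 -0.43  1.78  0.45  0.7  -0.73] tilt [ 2.9e-03  4.0e-04 -1.0e+00]
```

View pics/s4.png

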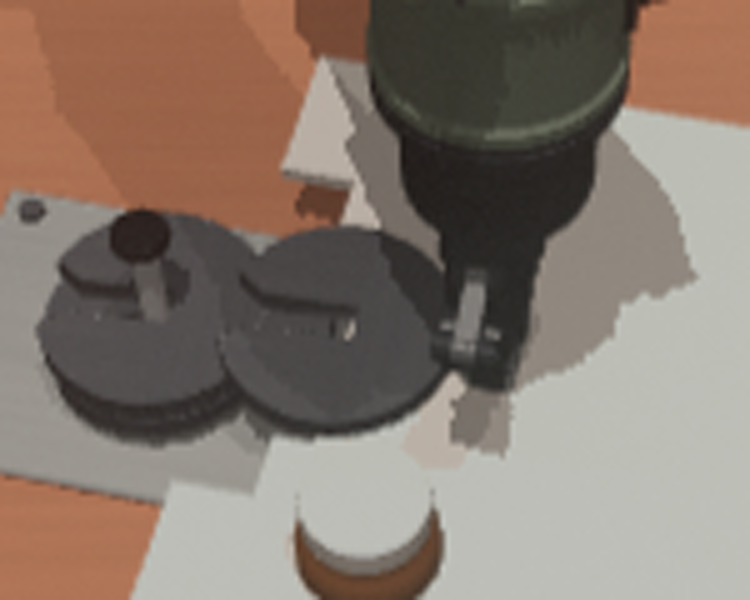

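View pics/t4.png

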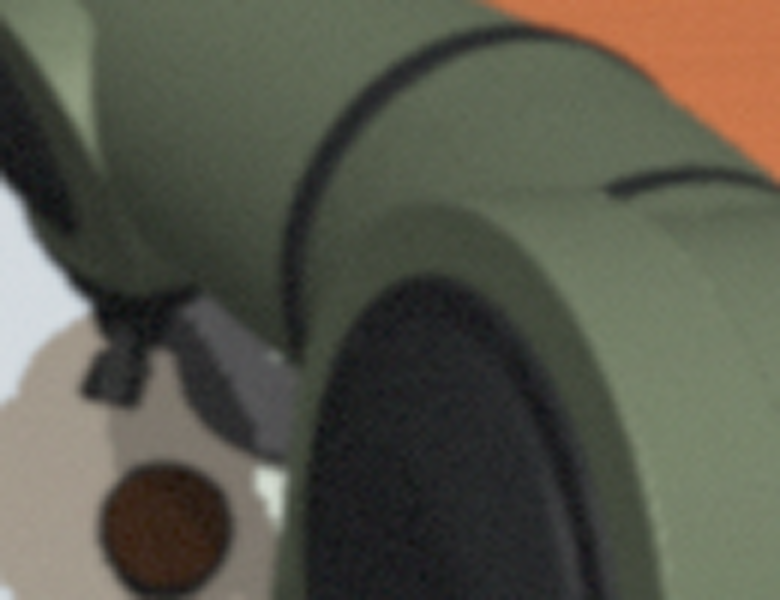

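The slot points at the stem (zoom px (151,295)), and the jar and tub haven't moved. I'll go in slowly.

play_rows:
  rows:
    - {"x":-0.044,"y":0,"z":0,"yaw":0}
    - {"x":-0.084,"y":0,"z":0,"yaw":0}
    - {"x":-0.124,"y":0,"z":0,"yaw":0}
    - {"x":-0.164,"y":0,"z":0,"yaw":0}
    - {"x":-0.204,"y":0,"z":0,"yaw":0}
    - {"x":-0.204,"y":0,"z":0,"yaw":0}

```text
time_s: 8.2
eef_pos: [0.5882, -0.0297, 0.0491]
tcp_rot: [0.001, 0.784, 0.621, 0.0]
force: [-0.2, -1.4, -5.7]
width: 0.0183
```

```bash
python3 -c "
from h import *
rows([wt(.042-.006*i,77,.0495,.001) for i in range(0,8)])
zoom(snap('scene','s5f'),185,170,335,290,'s5',5)
"
```

```text
[0.006, 0.001, -0.002] -0.003
[-0.024, 0.002, -0.002] -0.003
[-0.054, 0.002, -0.002] -0.003
[-0.084, 0.002, -0.002] -0.003
[-0.114, 0.002, -0.002] -0.003
[-0.144, 0.002, -0.002] -0.003
[-0.174, 0.002, -0.002] -0.003
[-0.204, 0.002, -0.002] -0.003
at 8.2 [ 0.5882 -0.0297  0.0491] head 76.77 F [-0.2 -1.4 -5.7] w 0.0183 j [ 0.25  0.74 -0.43  1.81  0.46  0.69 -0.67] tilt [ 1.8e-03 -9.0e-04 -1.0e+00]
```

View pics/s5.png

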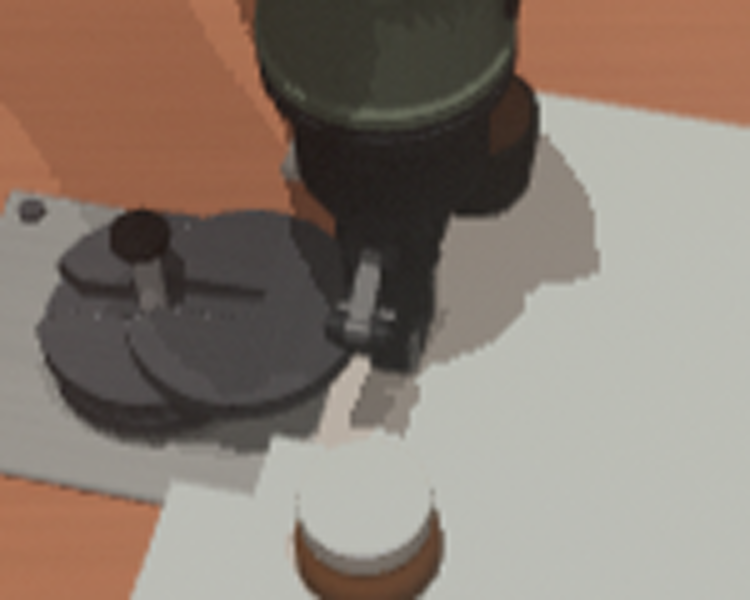

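play_rows:
  rows:
    - {"x":-0.024,"y":0.002,"z":-0.002,"yaw":-0.003}
    - {"x":-0.054,"y":0.002,"z":-0.002,"yaw":-0.003}
    - {"x":-0.084,"y":0.002,"z":-0.002,"yaw":-0.003}
    - {"x":-0.114,"y":0.002,"z":-0.002,"yaw":-0.003}
    - {"x":-0.144,"y":0.002,"z":-0.002,"yaw":-0.003}
    - {"x":-0.174,"y":0.002,"z":-0.002,"yaw":-0.003}
    - {"x":-0.198,"y":0.002,"z":-0.002,"yaw":-0.003}
    - {"x":-0.198,"y":0.002,"z":-0.002,"yaw":-0.003}

```text
time_s: 9.25
eef_pos: [0.5795, -0.0684, 0.0494]
tcp_rot: [0.001, 0.783, 0.623, 0.0]
force: [-0.2, -0.3, -5.7]
width: 0.0186
```

```bash
python3 -c "
from h import *
rows([wt(0,77,.0495,.001)])
zoom(snap('scene','s6f'),185,170,335,290,'s6',5)
im=cv2.imread('pics/s6f.png')
"
```

```text
[-0.006, 0.0, -0.0] 0.0
at 9.25 [ 0.5795 -0.0684  0.0494] head 77.02 F [-0.2 -0.3 -5.7] w 0.0186 j [ 0.32  0.73 -0.43  1.82  0.46  0.69 -0.61] tilt [ 0.0017 -0.001  -1.    ]
```

View pics/s6.png

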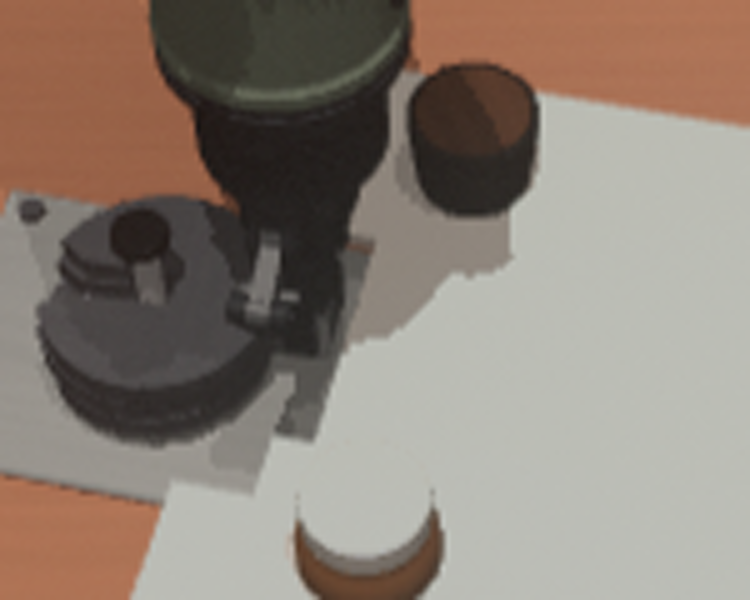

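play_rows:
  rows:
    - {"x":-0.006,"y":0,"z":0,"yaw":0}
    - {"x":-0.01,"y":0,"z":0,"yaw":0}
    - {"x":-0.01,"y":0,"z":0,"yaw":0}

```text
time_s: 9.68
eef_pos: [0.5792, -0.07, 0.0495]
tcp_rot: [0.001, 0.782, 0.623, 0.0]
force: [0.4, 0.4, -5.5]
width: 0.0183
```

play_rows:
  rows:
    - {"x":-0.006,"y":0,"z":0,"yaw":0}
    - {"x":-0.006,"y":0,"z":0,"yaw":0}

```text
time_s: 9.93
eef_pos: [0.5788, -0.0712, 0.0495]
tcp_rot: [0.001, 0.782, 0.623, 0.0]
force: [0.9, -1.0, -5.7]
width: 0.0183
```

play_rows:
  rows:
    - {"x":-0.006,"y":0,"z":0,"yaw":0}
    - {"x":-0.006,"y":0,"z":0,"yaw":0}

```text
time_s: 10.18
eef_pos: [0.5785, -0.0727, 0.0495]
tcp_rot: [0.001, 0.783, 0.623, 0.0]
force: [-0.0, -0.3, -5.6]
width: 0.0186
```

play_rows:
  rows:
    - {"x":-0.007,"y":0,"z":0,"yaw":0}
    - {"x":-0.007,"y":0,"z":0,"yaw":0}

```text
time_s: 10.42
eef_pos: [0.5783, -0.0735, 0.0495]
tcp_rot: [0.001, 0.782, 0.623, 0.001]
force: [0.0, 3.8, -5.1]
width: 0.0182
```

play_rows:
  rows:
    - {"x":-0.007,"y":0,"z":0,"yaw":0}
    - {"x":-0.007,"y":0,"z":0,"yaw":0}

```text
time_s: 10.68
eef_pos: [0.5783, -0.0736, 0.0496]
tcp_rot: [0.0, 0.782, 0.623, 0.001]
force: [1.5, 9.2, -7.1]
width: 0.0189
```

```bash
python3 -c "
from h import *
rows([wt(0,77,.0495,.001)])
im=snap('scene','s7f');zoom(im,190,190,290,265,'s7',8)
"
```

```text
[0.021, 0.0, 0.0] 0.001
at 10.675 [ 0.5783 -0.0736  0.0496] head 77.1 F [ 1.5  9.2 -7.1] w 0.0189 j [ 0.33  0.73 -0.44  1.82  0.46  0.68 -0.6 ] tilt [ 0.0027  0.0011 -1.    ]
```

View pics/s7.png

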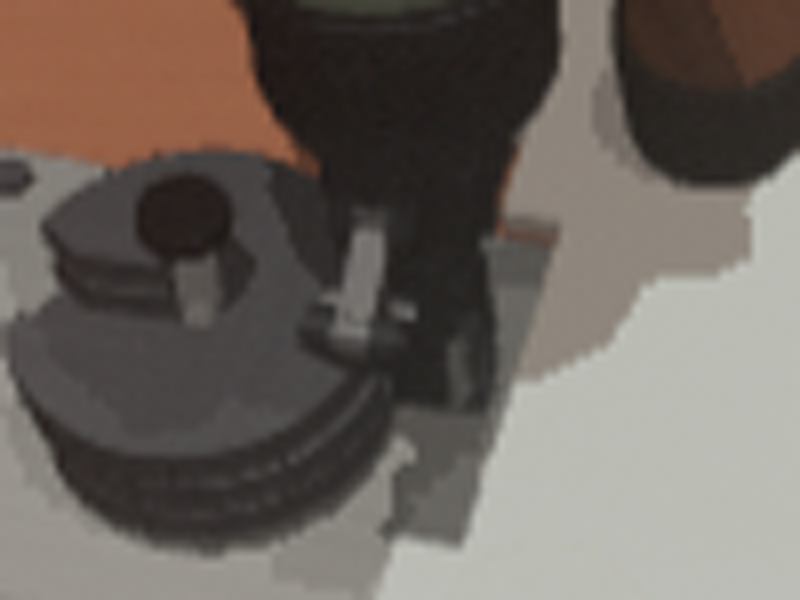

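```bash
cat >> h.py <<'E'
S2=np.array([.5632,-.1388]);R2=.069
def arc(h,z=.0495):
    k=np.radians(h);return (*(S2+R2*np.array([np.cos(k),np.sin(k)])),z,h)
E
python3 -c "
from h import *
rows([arc(77)]+[arc(77-6*i) for i in range(1,8)])
"
```

```text
[0.01, -0.0, 0.0] 0.001
[0.008, 0.036, 0.0] 0.071
[0.003, 0.071, 0.0] 0.141
[-0.007, 0.106, 0.001] 0.211
[-0.02, 0.14, 0.001] 0.28
[-0.036, 0.172, 0.001] 0.35
[-0.056, 0.202, 0.001] 0.42
[-0.079, 0.23, 0.001] 0.49
at 10.725 [ 0.5783 -0.0736  0.0496] head 77.09 F [ 1.2  8.9 -6. ] w 0.0183 j [ 0.33  0.73 -0.44  1.82  0.46  0.68 -0.6 ] tilt [ 0.0027  0.0011 -1.    ]
```

play_rows:
  rows:
    - {"x":0.01,"y":0,"z":0,"yaw":0}
    - {"x":0.01,"y":0,"z":0,"yaw":0}
    - {"x":0.008,"y":0.036,"z":0,"yaw":0.071}
    - {"x":0.003,"y":0.071,"z":0,"yaw":0.141}
    - {"x":-0.007,"y":0.106,"z":0,"yaw":0.211}
    - {"x":-0.02,"y":0.14,"z":0,"yaw":0.28}
    - {"x":-0.036,"y":0.172,"z":0,"yaw":0.35}
    - {"x":-0.036,"y":0.172,"z":0,"yaw":0.35}

```text
time_s: 11.72
eef_pos: [0.6104, -0.0887, 0.0496]
tcp_rot: [0.0, 0.917, 0.399, 0.001]
force: [0.5, 1.2, -6.1]
width: 0.0183
```

```bash
python3 -c "
from h import *
rows([arc(47-6*i) for i in range(0,10)])
im=snap('scene','s8f');zoom(im,185,170,335,290,'s8',5)
"
```

```text
[0.001, -0.002, 0.001] 0.0
[-0.001, 0.034, 0.001] 0.07
[-0.007, 0.07, 0.001] 0.14
[-0.016, 0.105, 0.001] 0.21
[-0.029, 0.139, 0.001] 0.279
[-0.045, 0.171, 0.001] 0.349
[-0.065, 0.201, 0.001] 0.419
[-0.088, 0.229, 0.001] 0.489
[-0.113, 0.255, 0.001] 0.559
[-0.141, 0.277, 0.001] 0.628
at 11.725 [ 0.6104 -0.0887  0.0496] head 47.01 F [ 0.5  1.2 -6.1] w 0.0183 j [ 0.25  0.75 -0.31  1.74  0.32  0.7  -0.97] tilt [ 2.8e-03  6.0e-04 -1.0e+00]
```

View pics/s8.png

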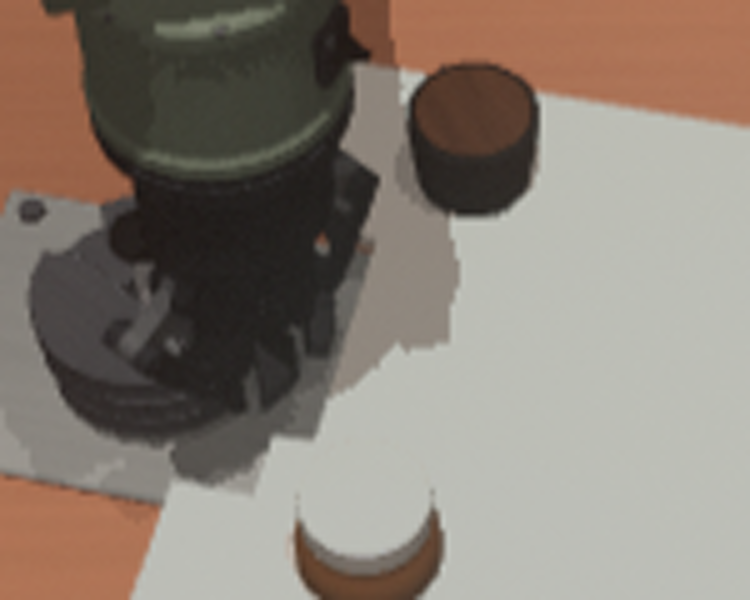

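Forces are near zero apart from the weight itself, so I'll continue the arc to about -7°.

play_rows:
  rows:
    - {"x":-0.001,"y":0.034,"z":0,"yaw":0.07}
    - {"x":-0.007,"y":0.07,"z":0,"yaw":0.14}
    - {"x":-0.016,"y":0.105,"z":0,"yaw":0.21}
    - {"x":-0.029,"y":0.139,"z":0,"yaw":0.28}
    - {"x":-0.045,"y":0.171,"z":0,"yaw":0.35}
    - {"x":-0.045,"y":0.171,"z":0,"yaw":0.35}

```text
time_s: 12.52
eef_pos: [0.6288, -0.1184, 0.0495]
tcp_rot: [-0.0, 0.989, 0.149, 0.001]
force: [-0.5, -0.0, -5.5]
width: 0.0186
```

```bash
python3 -c "
from h import *
rows([arc(17-6*i) for i in range(0,6)])
"
```

```text
[0.002, 0.002, 0.0] 0.002
[-0.0, 0.038, 0.0] 0.072
[-0.006, 0.074, 0.0] 0.142
[-0.016, 0.108, 0.0] 0.211
[-0.029, 0.142, -0.0] 0.281
[-0.045, 0.174, -0.0] 0.351
at 12.525 [ 0.6288 -0.1184  0.0495] head 17.18 F [-0.5 -0.  -5.5] w 0.0186 j [ 0.21  0.77 -0.17  1.67  0.19  0.71 -1.33] tilt [ 2.2e-03  7.0e-04 -1.0e+00]
```

play_rows:
  rows:
    - {"x":0,"y":0.038,"z":0,"yaw":0.072}
    - {"x":-0.006,"y":0.074,"z":0,"yaw":0.142}
    - {"x":-0.016,"y":0.108,"z":0,"yaw":0.211}
    - {"x":-0.029,"y":0.142,"z":0,"yaw":0.281}
    - {"x":-0.029,"y":0.142,"z":0,"yaw":0.281}
    - {"x":-0.029,"y":0.142,"z":0,"yaw":0.281}

```text
time_s: 13.28
eef_pos: [0.6315, -0.1466, 0.0494]
tcp_rot: [-0.0, 0.998, -0.058, 0.001]
force: [-0.3, -1.3, -4.4]
width: 0.0183
```

```bash
python3 -c "
from h import *
rows([arc(-7)])
im=snap('scene','s9f');zoom(im,185,170,335,290,'s9',5)
im=snap('top','t9f');zoom(im,260,140,390,240,'t9',6)
"
```

```text
[0.001, 0.003, -0.0] 0.003
at 13.275 [ 0.6315 -0.1466  0.0494] head -6.71 F [-0.3 -1.3 -4.4] w 0.0183 j [ 0.18  0.78 -0.07  1.65  0.07  0.71 -1.61] tilt [ 1.9e-03  9.0e-04 -1.0e+00]
```

View pics/s9.png

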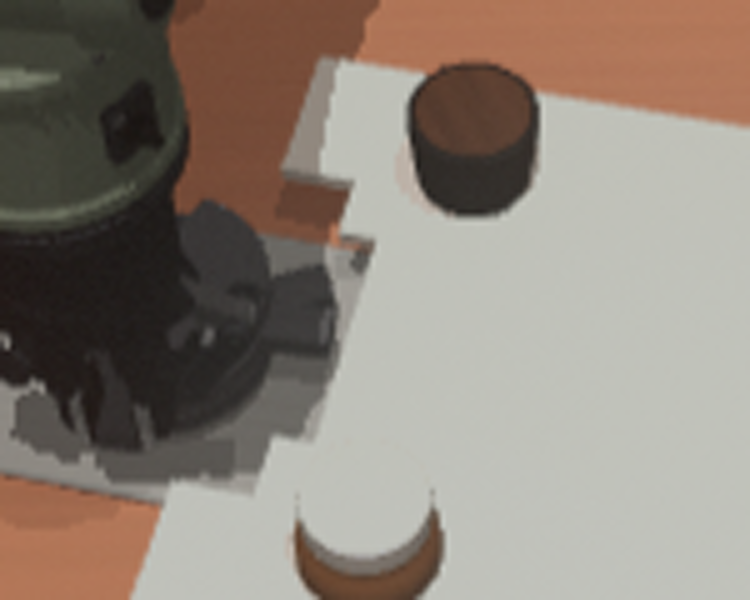

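View pics/t9.png

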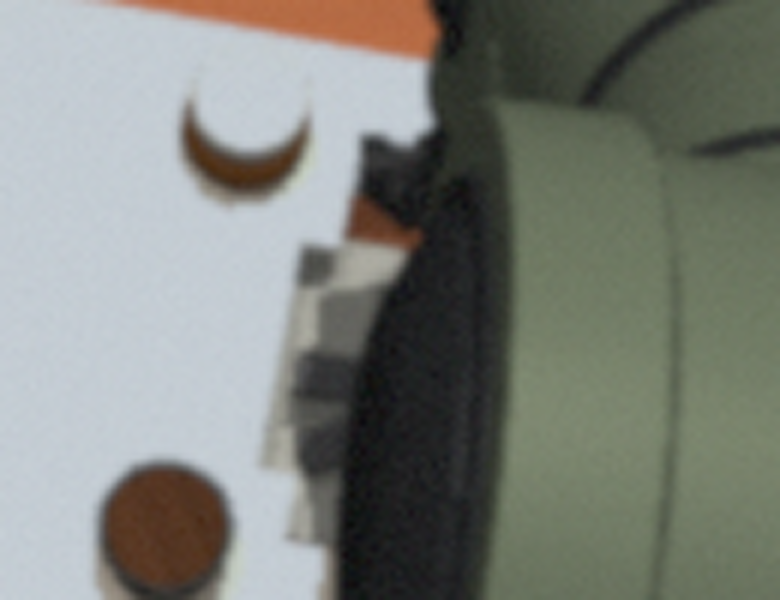

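play_rows:
  rows:
    - {"x":0,"y":0.002,"z":0.004,"yaw":0}
    - {"x":0,"y":0.002,"z":0.008,"yaw":0}
    - {"x":0,"y":0.002,"z":0.008,"yaw":0}

```text
time_s: 13.75
eef_pos: [0.6316, -0.147, 0.0479]
tcp_rot: [-0.001, 0.998, -0.059, 0.001]
force: [0.9, 0.3, -3.7]
width: 0.0186
```

play_rows:
  rows:
    - {"x":0,"y":0,"z":0,"yaw":0}
    - {"x":0,"y":0,"z":0,"yaw":0}
    - {"x":0,"y":0,"z":0,"yaw":0}
    - {"x":0,"y":0,"z":0,"yaw":0}
    - {"x":0,"y":0,"z":-0.1,"yaw":0}
    - {"x":0,"y":0,"z":-0.25,"yaw":0}
    - {"x":0,"y":0,"z":-0.45,"yaw":0}
    - {"x":0,"y":0,"z":-0.7,"yaw":0}
    - {"x":0,"y":0,"z":-0.8,"yaw":0}
  gripper: 0.1

```text
time_s: 14.88
eef_pos: [0.6322, -0.1474, 0.2126]
tcp_rot: [-0.0, 0.998, -0.059, 0.003]
force: [0.0, -0.2, -0.5]
width: 0.0387
```

```bash
python3 -c "
from h import *
rows([(.52,-.45,.25,0)])
im=snap('scene','s10f');zoom(im,185,170,335,290,'s10',5)
"
```

```text
[-0.377, 1.568, -0.191] -0.079
at 14.875 [ 0.6322 -0.1474  0.2126] head -6.78 F [ 0.  -0.2 -0.5] w 0.0387 j [ 0.19  0.58 -0.08  1.55  0.05  1.01 -1.59] tilt [ 6.8e-03  2.0e-04 -1.0e+00]
```

View pics/s10.png

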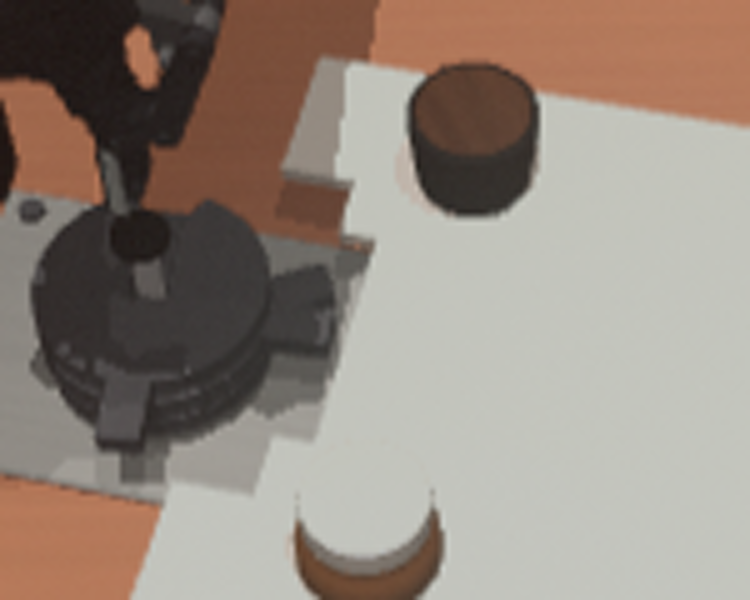

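Released. I'll move the arm aside so I can check both views.

play_rows:
  rows:
    - {"x":0,"y":0.25,"z":-0.05,"yaw":0}
    - {"x":0,"y":0.5,"z":-0.1,"yaw":0}
    - {"x":0,"y":0.75,"z":-0.1,"yaw":0}
    - {"x":0,"y":1,"z":-0.1,"yaw":0}
    - {"x":0,"y":1,"z":-0.1,"yaw":0}
    - {"x":0,"y":1,"z":-0.1,"yaw":0}

```text
time_s: 15.68
eef_pos: [0.609, -0.3457, 0.2345]
tcp_rot: [-0.0, 0.998, -0.059, 0.004]
force: [0.6, 0.9, -0.6]
width: 0.0385
```

play_rows:
  rows:
    - {"x":-0.25,"y":0.25,"z":0,"yaw":0}
    - {"x":-0.4,"y":0.5,"z":0,"yaw":0}
    - {"x":-0.6,"y":0.75,"z":0,"yaw":0}
    - {"x":-0.8,"y":1,"z":0,"yaw":0}
    - {"x":-0.8,"y":1,"z":0,"yaw":0}
    - {"x":-0.8,"y":1,"z":0,"yaw":0}

```text
time_s: 16.42
eef_pos: [0.4272, -0.5246, 0.2332]
tcp_rot: [-0.001, 0.998, -0.059, 0.005]
force: [1.0, -0.0, 0.2]
width: 0.0383
```

```bash
python3 -c "
from h import *
s,p,M=pose();print(p)
im=snap('scene','s11f');zoom(im,185,195,285,270,'s11',8)
im=snap('top','t11f');zoom(im,290,165,390,240,'t11',8)
"
```

```text
[ 0.42722458 -0.52457132  0.23319217]
```

View pics/s11.png

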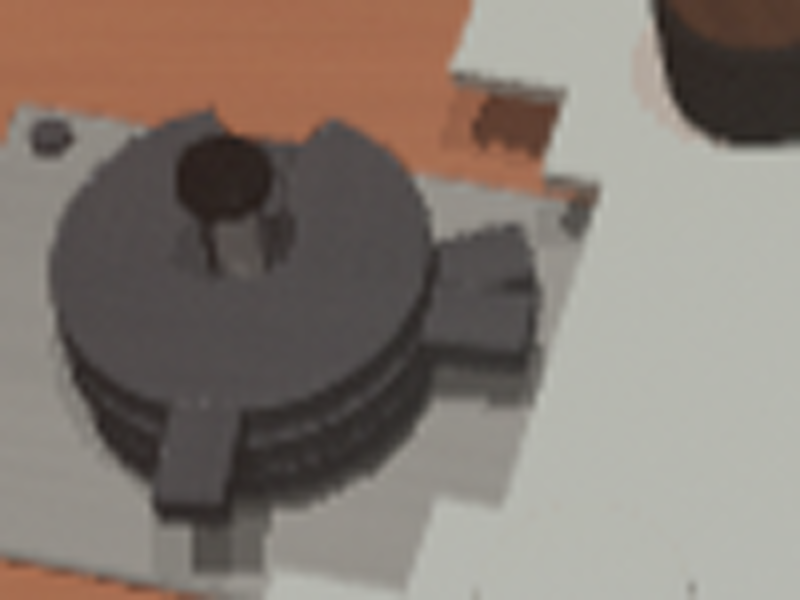

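View pics/t11.png

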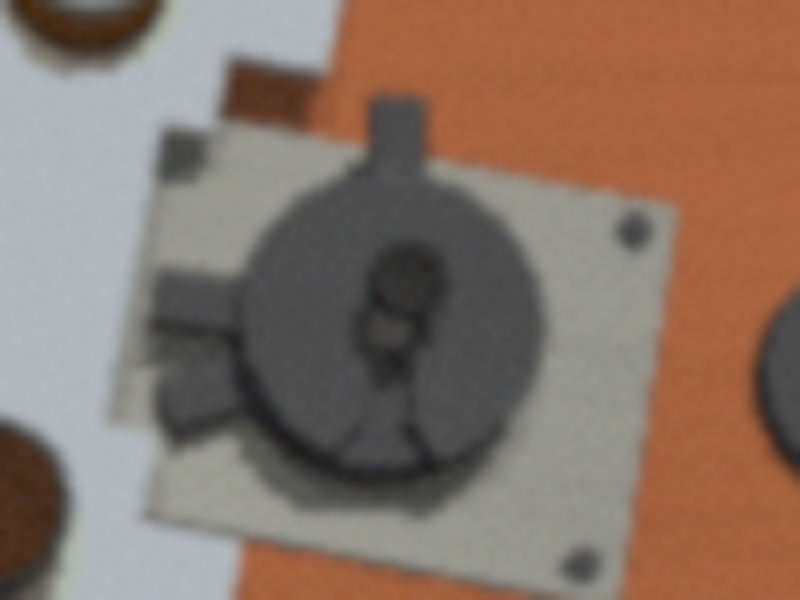

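View pics/t11f.png

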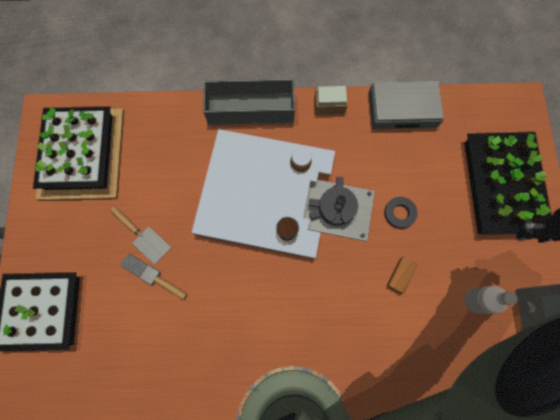

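```bash
python3 -c "
from h import *
f=lambda x,y,z:ray('top',(290+x/8,165+y/8),z)[0]
im=cv2.imread('pics/t11f.png')
# top-face rim reads (zoom px), far/side parts
P=np.array([f(*q,.058) for q in((245,300),(262,245),(300,200),(350,178),(440,178),(495,208),(530,255),(545,320))])
s=least_squares(lambda q:np.hypot(*(P-q).T)-.052,S);c=s.x
cap=f(407,277,.098);print('centre',c,abs(s.fun).max(),'S2',S2,'cap',cap)
g=lambda e,z,o:np.degrees(np.arctan2(*(f(*e,z)-o)[::-1]))
print('tab',g((398,98),.058,c),'upper',g((154,300),.044,c),'lower',g((172,415),.030,c))
t=lambda a,z:None
print(np.abs(cv2.imread('pics/t0.png').astype(int)-im).max(2)[195:225,300:318].mean())
"
```

```text
centre [ 0.5589479  -0.14095411] 0.0015725702425442578 S2 [ 0.5632 -0.1388] cap [ 0.5620613  -0.13890167]
tab -4.146669195260417 upper 81.2482819247929 lower 108.59296074419174[ WARN:0@0.459] global loadsave.cpp:275 findDecoder imread_('pics/t0.png'): can't open/read file: check file path/integrity
Traceback (most recent call last):
AttributeError: 'NoneType' object has no attribute 'astype'
```

```bash
python3 -c "
from h import *
for n,fn,o,k,pts in(('scene','s11f',(185,195),8,((52,260),(72,190),(110,145),(165,118),(370,140),(410,180),(430,235),(428,285),(400,345),(62,320),(110,375))),):
    P=np.array([ray(n,(o[0]+x/k,o[1]+y/k),.058)[0] for x,y in pts])
    s=least_squares(lambda q:np.hypot(*(P-q).T)-.052,S);print(s.x,abs(s.fun).max())
    print('cap',ray(n,(185+225/8,195+180/8),.096),'stem base',ray(n,(185+240/8,195+268/8),.044))
a=cv2.imread('pics/top0.png').astype(int);b=cv2.imread('pics/t11f.png').astype(int)
d=np.abs(a-b).max(2)
print('diff tabs',d[195:225,303:318].mean(),'tub',d[215:245,272:302].mean(),'jar',d[148:175,285:315].mean(),'spacer',d[195:230,383:420].mean(),'ref',d[140:160,230:250].mean())
"
```

```text
[ 0.56222951 -0.1365236 ] 0.0027317657709018395
cap [[ 0.56591288 -0.13604161]] stem base [[ 0.55780533 -0.138753  ]]
diff tabs 2.24 tub 2.688888888888889 jar 2.2962962962962963 spacer 2.6007722007722007 ref 1.9875
```

```bash
python3 -c "
from bench import ctrl
print(ctrl.job_done(), ctrl.get_state()['time_s'])"
```

```text
the job is handed in; nothing more can be done
the job is handed in; nothing more can be done
```

The third weight is on the stem, turned so its slot is well clear of the other two, and the job is handed in. No verdict came back. I gripped the weight by its tab, lined its slot up with the stem and slid it across until the slot's end touched. I then backed off 2 mm, turned it about 84° in an arc round the stem, lowered it, let go and moved the arm away. The clock read about 16.5 s at the last pictures.

- **Slot angles:** the top view puts the third tab at about -4° (the tool stood at -7° on release), the upper tab at 81° and the lower at 109°. The slots are therefore about 85° and 113° apart, against the 65° judged and the 70° asked for.
- **Centring:** the views disagreed by a few millimetres. The disc fit lies about 4 mm from the cap in each view, in different directions. With the slot's 2 mm of spare, I take the weight to be within the 7 mm limit, but I could not measure it more closely.
- **Flatness:** judged only by eye in the two views; it looks flat on the other two.
- **Other objects:** before-and-after top pictures show no change at the lower tabs, jar, tub and spacer. I checked the wedge, brush and scraper only by eye. Besides carrying the weight itself, the largest force I saw was about 9 N, at the deliberate touch on the stem.

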